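# Close and pin a pate-en-croute mould, then hold it up

### The job

Swing the open wall of the hinged pate mould fully shut, then take the one good pin from the white block (straight, and long enough to reach through all three knuckles at the open corner) and push it down through them until its collar sits on the top knuckle. Then grip the pinned mould across its two long walls, squeezing them shut, lift it level at least 6 cm clear of the bench and finish while still holding it there, so that I can slide a baking sheet underneath. Leave the short pin, the bent pin and the other things on the bench where they are.

Things in the scene. Friction and masses are not known exactly. Their poses are not given: they have to be found in the camera images.
- mould_centre (a point): Centre, half-way up, of the pate mould: a narrow dark steel tin with a floor and no top, 210 mm long (its x), 60 wide over its flat long walls (its y), 71 high (z up), walls 3 mm, 0.5 kg, loose on the bench, underside 35.5 mm below this point. Two L-shaped halves: the fixed half has the floor, the long wall on the -y side and the end wall on the +x side; the other is the swing wall.
- swing_wall (a joint): Opening angle (rad) of the swing wall: the long wall on the mould's +y side with the end wall on its -x side. 0 is shut, at a firm stop; it grows as the wall swings outward, counter-clockwise from above. Starts at 0.22 to 0.5. It hangs 3 mm above the bench, turns easily (under 0.3 N at the free end, less than makes the mould slide) and stays where it is left.
- mould_hinge (a point): Hinge axis of the swing wall (upright, brass cap), half-way up the mould, at mould x = -110 mm, y = -36 mm. Axes as the mould.
- swing_wall_push (a point): Point on the outer face of the swing wall's long side, half-way up (35.5 mm), 170 mm along the wall from the hinge axis and 66 mm to the side of that axis; it turns with the wall. Its y axis is the wall's outward normal, its x axis runs along the wall to the free end. A push here against the normal shuts the mould.
- socket (a point): Centre of the mouth of the top knuckle at the closing corner, 71 mm above the mould's underside, at mould x = +110, y = +36 mm; axes as the mould. Three upright knuckles, 13.5 mm outside, 8.5 mm bore, line up here when shut: top (48 to 71 mm up, mouth flared to about 14 mm) and bottom (5 to 21) on the fixed half, middle (23 to 46) on the swing wall.
- pin_knob (a point): Centre of the good pin's knob. Straight steel pin, 50 g, upright in one of the block's holes (leans up to 0.05 rad). Brass knob 16 mm diameter, 20 high; below it a neck 8 by 12 long; a collar 19 by 3 thick, underside 25 mm below this point; a shank 6 by 66 long, tapered tip 91 mm below this point. In the block this point is 99 mm above the bench; seated in the mould, 25 mm above the socket.
- short_pin_knob (a point): Centre of the short pin's knob: the same head, but a shank of only 40 mm, so that it stands 26 mm lower in the block (knob centre 73 mm above the bench) and would not reach the bottom knuckle. Leave it in its hole.
- bent_pin_knob (a point): Centre of the bent pin's knob: the same head, but the shank is kinked by 24 degrees just above the block, so that the knob stands about 23 mm off its hole, roughly square to the row of pins. Leave it in its hole.
- block: White plastic block that holds the pins upright, 46 mm (x) by 150 mm (y) by 34 mm high; origin at the centre of its underside. Three blind holes, 26 mm deep, in a row along its y axis at -45, 0 and +45 mm; which pin stands in which varies. It does not move.
- ramekin_centre (a point): Bystander: white ceramic ramekin, 76 mm in diameter, 42 mm high; this point is its centre.
- spice_jar_centre (a point): Bystander: amber glass spice jar with a red cap, 48 mm in diameter, 95 mm high; this point is its centre.
- pastry_brush: Bystander: pastry brush, 200 mm long, lying on the bench along its x axis.

How it is judged (in metres and radians):
On the way, in this order (a step that is already met when the one before it is completed fails the run):
1. the swing wall is fully shut (value of joint swing_wall below 0.02 rad), for 0.2 s.
2. the good pin is through all three knuckles of the shut mould, its collar on the top knuckle (value of joint swing_wall below 0.02 rad and z of pin_knob in the frame of socket below 0.029 m and horizontal distance between pin_knob and socket below 0.007 m), for 0.2 s.
At the end, for the whole second after the job is handed in: the mould is held still in the gripper, at least 50 mm clear of the bench and within 0.18 rad (10 degrees) of level, carried by nothing else, both halves pressed by the fingers and shut to within 0.02 rad, with the good pin down through the knuckles, its collar within 4 mm of the top knuckle (height (world z) of mould_centre above 0.0855 m and angle between mould_centre's own z axis and vertical below 0.18 rad and value of joint swing_wall below 0.02 rad and contact force between the fingers and swing_wall above 3 N and contact force between the fingers and mould above 6 N and z of pin_knob in the frame of socket below 0.029 m and distance between pin_knob and socket below 0.031 m and contact force between mould and table below 0.1 N and contact force between mould and block below 0.1 N and contact force between mould and ramekin below 0.1 N and contact force between mould and spice_jar below 0.1 N and linear speed of mould below 0.03 m/s); the arm keeps its last pose, push and grip.
It fails at once if a bystander is pushed more than 30 mm (distance of any of ramekin_centre, spice_jar_centre, pastry_brush from where it was at the start of the episode above 0.03 m).
It fails at once if the short or the bent pin is taken from its hole or knocked over by more than 40 mm (distance of any of short_pin_knob, bent_pin_knob from where it was at the start of the episode above 0.04 m).
It also fails if it takes over 72 s, if anything falls off the work surface, if the arm or the gripper's body presses on something with over 40 N, if the wrist force passes 120 N, or if a joint passes its speed limit or range.

### The arm

A 6-joint arm with a two-finger parallel gripper is mounted at the origin on the work surface. World frame = base frame: x ahead of the robot, y to its left, z up, the work surface at z = 0. Lengths are in mm, angles in degrees, forces in N, time in s.
With the tool pointing down it reaches from about 300 to 850 mm from the base axis. Payload 4.2 kg.
Tool frame: the origin (TCP) lies between the finger pads; the fingertips stand 8 mm ahead of it and the grasp point (between the pads) lies 11 mm behind it; x points along the fingers, y is the direction in which the jaws open and shut, and the axes are right-handed (so a half turn about x gives the same grasp; the last joint's range is limited). The gripper opens to 91 mm and grips with 3 to 60 N. Pads are 32 mm wide; open, the fingers measure 118 mm over their backs; the gripper's body (76 mm by 178 mm) begins 60 mm behind the grasp point.
Start: joints at [-75.172, 18.312, 89.639, -0, 72.044, -1.146], TCP at [158.244, -552.812, 221.976] pointing down, gripper open.
Joint ranges: [-177.97, 177.97], [-48.28, 115.42], [12.27, 149.76], [-77.06, 257.06], [2.81, 150.46], [-146.56, 146.56]. Speed limits (degrees/s): [147.25, 147.25, 180, 180, 180, 180].

### API

Orientations are given as [roll, pitch, yaw] about the fixed x, y, z axes, in that order (R = Rz(yaw) Ry(pitch) Rx(roll)).
In Python, from workcell import env gives the robot as it stands.
- The arm moves only by the tool arm_command, never from a script. Its arguments are lists of equal length, an entry for each row: "slide": the shift along the tool's x, y, z in cm, a list of three; "turn": the turn, a rotation vector about the tool's x, y, z in rad, a list of three; "grip": the closure in counts, from 0 (fully open) to 255 (shut). A call has 1 to 20 rows; each row is the pose to reach, as a shift and turn from the pose commanded when the call began, along the tool's axes at that moment; what a row does not reach only later rows make up. A row lasts 1/12 s, in which the tool goes at most 41.7 mm and 7.16 degrees, less where a joint would pass 70% of its speed; a pose out of reach is approached as far as the arm can. A call with a gripper value outside its range is refused whole. The fingers move at their own pace and stop on an object; "newtons" is the grip in N (left out, the last holds). Time passes only in rows, so rows that repeat a pose let the fingers close. It gives the time, the measured TCP pose, the force and the opening at its end, in the units of the state.
- env.state(): the state, without advancing time (a new reading comes with each control period).
- env.grab_frame(name): name is "side" or "top"; returns (picture, depth): 480x640x3 uint8, red, green, blue; 480x640 float32, mm along the optical axis (not along the pixel's ray), 0 where there is no reading.
- env.calibration(name): a dict with "K" (3x3 intrinsics, pixels), "camera_from_world" (4x4, takes a point from world to camera coordinates). Camera axes: x right, y up, looking along -z (the intrinsics and any distortion apply to the point x, -y, -z); pixel columns grow to the right and rows downward; lengths in mm; the calibration is good to about 2 mm. A picture is of the moment at which its call begins. calibration takes no time and is no camera call.
- env.job_done(): hands the job in, once; it reports no verdict.
Trained networks look in the newest picture that a camera, given by its name, has taken for a name from the list of things; names that differ only in an ending like _2 or _b are one class to them, and where a whole thing is asked for, a point or a joint stands for the part that bears it (a point fixed in the world has none). Each returns a list of dicts, best first, with "p" (0 to 1); they miss things now and then, are a little off and sometimes report something else, mostly with a low value. They report only what shows in the picture. A call takes as long as a camera call.
- env.search_frame(camera, label): "point" ([x, y, z] in mm, in world coordinates, good to about 4 mm: the middle of the surface that is visible of it).
The state is a dict: "time_s": time; "qpos": joint angles; "qvel": joint speeds; "effort": joint torques, N m; "ee_pos": TCP position; "ee_rot": TCP orientation; "force": force on the tool from outside, world axes, zero at the start; "torque": the same for the moment, N m; "gripper_width": finger opening in mm.
Only numpy, scipy, OpenCV 4.12 (cv2) and the standard library are available. Lean on these libraries where they do the work, as an engineer would, in place of code of your own. Each camera call takes 0.05 s, during which the arm holds its last target.

## Working session

There is one attempt and no reset: what is moved stays moved. The work goes in short steps, Python scripts to look and compute and a tool call to move; the robot and the scene stay as the last step left them, time stands still between calls to the robot, and variables do not carry over. Pictures are saved under pics/ and viewed, and the job is handed in when it is done.

Besides the shell and the picture viewer there is one more tool, called after "Emit:" as a command line: name --argument value ..., lists and objects as JSON in quotes. arm_command: Moves the arm, as the interface text tells. Its arguments: {"type":"object","properties":{"slide":{"type":"array","items":{"type":"array","items":{"type":"number"}}},"turn":{"type":"array","items":{"type":"array","items":{"type":"number"}}},"grip":{"type":"array","items":{"type":"number"}},"newtons":{"type":"number"}},"required":["slide","turn","grip"]}

```bash
mkdir -p pics; ls; python3 - <<'E'
from workcell import env
import cv2
s=env.state(); print(s)
for n in ("side","top"):
    p,d=env.grab_frame(n); cv2.imwrite(f"pics/{n}0.png",p[:,:,::-1])
    c=env.calibration(n); print(n,c)
    for l in ["mould_centre","mould_hinge","swing_wall_push","socket","pin_knob","short_pin_knob","bent_pin_knob","block","ramekin_centre","spice_jar_centre","pastry_brush"]:
        try: print(l,[( [round(v) for v in r['point']],round(r['p'],2)) for r in env.search_frame(n,l)][:4])
        except Exception as e: print(l,e)
E
```

```text
pics
{'time_s': 0.0, 'qpos': array([-7.51717625e+01,  1.83507110e+01,  8.97071062e+01, -2.85255026e-04,
        7.20442452e+01, -1.14453517e+00]), 'qvel': array([ 0.04677759, -0.12817997, -0.02411039,  0.02693525,  0.06030645,
       -0.10386955]), 'effort': array([ 2.38582885e-03, -4.12455511e+01, -2.31969041e+01,  7.27650826e-02,
        4.57406673e-02, -1.40395091e-04]), 'ee_pos': array([ 158.11294233, -552.31203591,  221.12485794]), 'ee_rot': array([-90.99228655,  89.89793731, 104.98057428]), 'force': array([-0.57594779, -0.37247043,  1.18770529]), 'torque': array([ 0.00051424, -0.02610893,  0.00024835]), 'gripper_width': 91.20021502474545}
side {'K': array([[530.36573158,   0.        , 320.06179837],
       [  0.        , 530.36573158, 242.69495105],
       [  0.        ,   0.        ,   1.        ]]), 'camera_from_world': array([[ 9.34055896e-01, -3.57124929e-01,  1.17010583e-03,
        -5.46596173e+02],
       [ 2.10197494e-01,  5.52411887e-01,  8.06633821e-01,
        -1.63484859e+02],
       [-2.88715426e-01, -7.53195122e-01,  5.91050345e-01,
        -8.75542671e+02],
     
[... 809 characters left out ...]
+01],
       [ 9.97774224e-01,  1.31346153e-02,  6.53764433e-02,
        -5.39413050e+02],
       [-6.51796750e-02, -1.48889944e-02,  9.97762461e-01,
        -8.51556513e+02],
       [ 0.00000000e+00,  0.00000000e+00,  0.00000000e+00,
         1.00000000e+00]])}
mould_centre [([512, 110, 7], 0.89)]
mould_hinge [([510, 109, 8], 0.83)]
swing_wall_push [([478, 159, 47], 0.68)]
socket [([512, 112, 10], 0.64)]
pin_knob [([504, -140, 111], 0.46)]
short_pin_knob [([511, -182, 84], 0.55), ([510, 109, 9], 0.22)]
bent_pin_knob [([537, -227, 93], 0.57)]
block [([511, -184, 34], 0.79)]
ramekin_centre [([382, -62, 4], 0.97)]
spice_jar_centre [([686, -69, 97], 0.95)]
pastry_brush [([657, -300, 20], 0.69)]
```

View pics/top0.png

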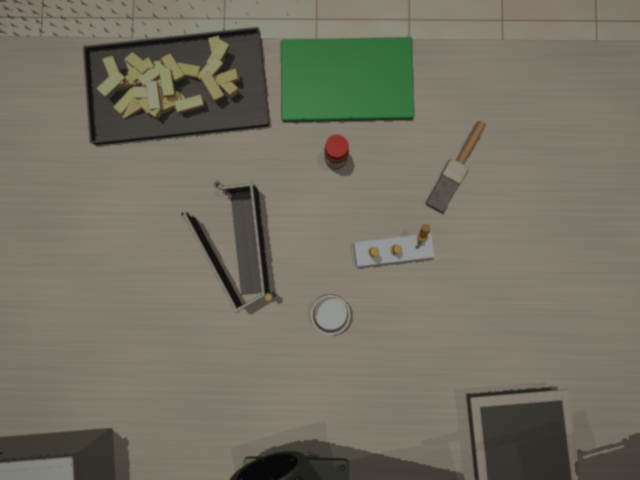

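View pics/side0.png

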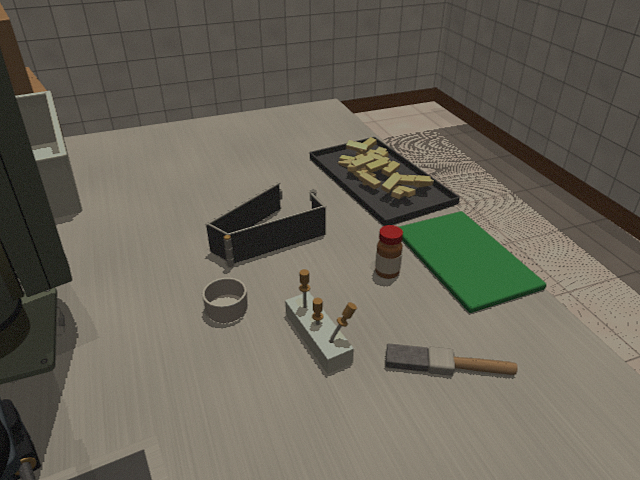

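Top view: mould with hinge at about (268,297), its socket knuckle at about (219,185), and the swing wall open to the left, free end at (184,213). The pins stand at (375,252) good, (397,250) short and (425,230) bent. Next I'll fit the poses.

```bash
cat > h.py <<'E'
import numpy as np, cv2
from workcell import env
from scipy.spatial.transform import Rotation as R
def cal(n):
    c=env.calibration(n); return c["K"],c["camera_from_world"]
def cloud(n,d):
    K,T=cal(n); v,u=np.mgrid[0:480,0:640]
    x=(u-K[0,2])/K[0,0]*d; y=(v-K[1,2])/K[1,1]*d
    pc=np.stack([x,-y,-d],-1).reshape(-1,3)
    return ((pc-T[:3,3])@T[:3,:3]).reshape(480,640,3)
def proj(n,P):
    K,T=cal(n); q=np.atleast_2d(P)@T[:3,:3].T+T[:3,3]
    return np.stack([K[0,0]*q[:,0]/-q[:,2]+K[0,2], -K[1,1]*q[:,1]/-q[:,2]+K[1,2]],-1)
def ray(n,uv,z):
    K,T=cal(n); dr=np.array([(uv[0]-K[0,2])/K[0,0],-(uv[1]-K[1,2])/K[1,1],-1.])
    o=-T[:3,:3].T@T[:3,3]; w=T[:3,:3].T@dr
    return o+w*(z-o[2])/w[2]
def tri(a,b): # pixels in side, top
    A=[];B=[]
    for n,uv in (("side",a),("top",b)):
        o=ray(n,uv,0);w=ray(n,uv,100)-o;w/=np.linalg.norm(w)
        P=np.eye(3)-np.outer(w,w);A.append(P);B.append(P@o)
    return np.linalg.lstsq(np.vstack(A),np.hstack(B),rcond=None)[0]
E
python3 - <<'E'
from h import *
for n in ("side","top"):
    p,d=env.grab_frame(n); np.savez(f"f_{n}.npz",p=p,d=d)
    W=cloud(n,d); g=W[...,2][(W[...,0]>300)&(W[...,0]<600)&(abs(W[...,1])<300)]
    print(n,"table z",np.median(g[abs(g)<15]))
    box=(140,160,300,330) if n=="top" else (190,170,345,285)
    u0,v0,u1,v1=box
    cv2.imwrite(f"pics/{n}_m.png",cv2.resize(p[v0:v1,u0:u1,::-1],None,fx=4,fy=4,interpolation=cv2.INTER_CUBIC))
    box=(340,215,450,280) if n=="top" else (270,250,370,380)
    u0,v0,u1,v1=box
    cv2.imwrite(f"pics/{n}_p.png",cv2.resize(p[v0:v1,u0:u1,::-1],None,fx=5,fy=4.6 if n!='top' else 5,interpolation=cv2.INTER_CUBIC))
E
```

```text
side table z 1.0661827224332223
top table z 0.19186465306470188
```

View pics/top_m.png

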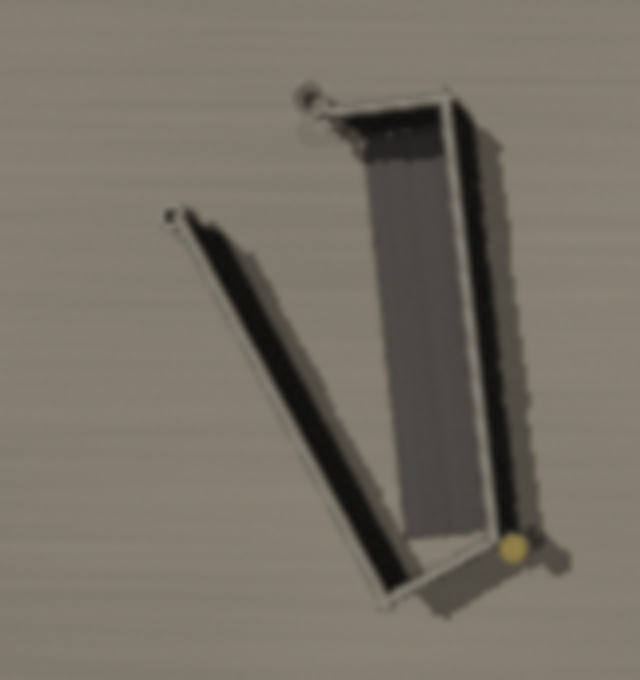

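View pics/side_m.png

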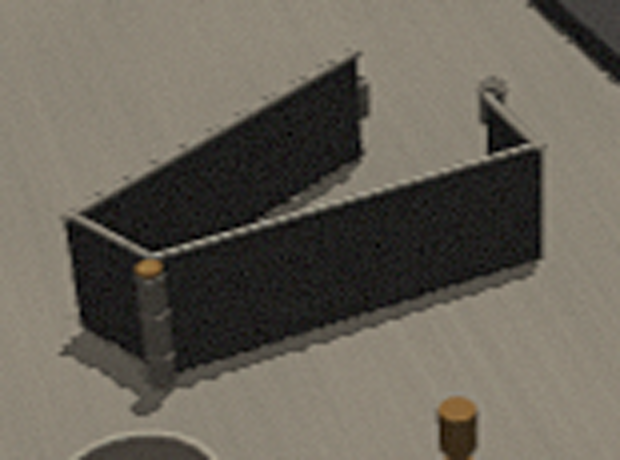

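View pics/side_p.png

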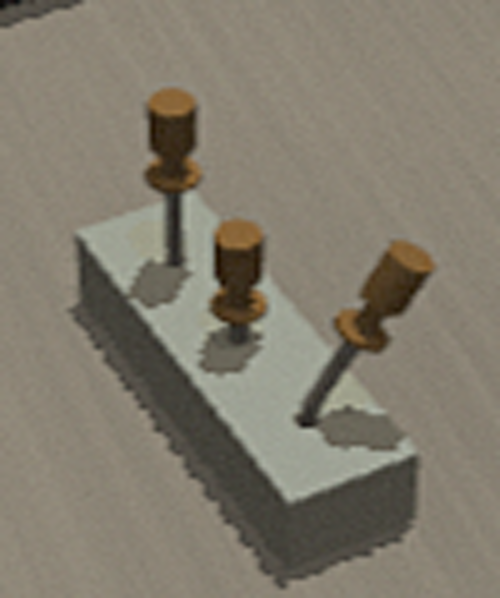

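View pics/top_p.png

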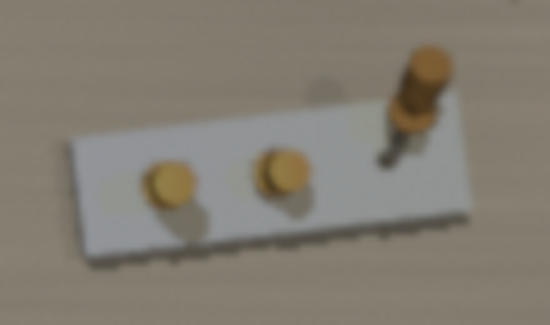

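```bash
python3 - <<'E'
from h import *
f=lambda u,v:np.array([140+(u+.5)/4-.5,160+(v+.5)/4-.5])
s=lambda u,v:np.array([190+(u+.5)/4-.5,170+(v+.5)/4-.5])
tp=lambda u,v:np.array([340+u/5,215+v/5]); sp=lambda u,v:np.array([270+u/5,250+v/4.6])
r=lambda x:np.round(x,1)
hi=tri(s(149,267),f(513,547)); print("hinge cap tri",r(hi), r(ray("top",f(513,547),72)))
print("corner tri",r(tri(s(541,148),f(449,93))),r(ray("top",f(449,93),71)))
print("sock tri",r(tri(s(494,88),f(307,97))),r(ray("top",f(307,97),71)),r(ray("side",s(494,88),71)))
a=ray("top",f(447,98),71);b=ray("top",f(494,540),71); print("fixed wall",r(a),r(b),np.degrees(np.arctan2(*(a-b)[1::-1])),np.linalg.norm(a-b))
a=ray("top",f(178,215),71);b=ray("top",f(387,602),71); print("swing wall",r(a),r(b),np.degrees(np.arctan2(*(a-b)[1::-1])),np.linalg.norm(a-b))
a=ray("top",f(332,110),71);b=ray("top",f(447,98),71); print("end wall",r(a),r(b),np.degrees(np.arctan2(*(a-b)[1::-1])),np.linalg.norm(a-b))
print("good tri top",r(tri(sp(172,100),tp(173,184))))
print("short tri",r(tri(sp(239,231),tp(288,170))))
print("bent tri",r(tri(sp(410,256),tp(432,64))))
print("good collar top",r(ray("side",sp(173,172),77)), "shank exit", r(ray("side",sp(175,264),34)))
bl=[ray("top",tp(*q),34) for q in((72,140),(460,93),(470,215),(88,258))]; print("block",r(bl),r(np.mean(bl,0)))
a=bl[0]-bl[1]; print(np.degrees(np.arctan2(a[1],a[0])),np.linalg.norm(a))
E
```

```text
hinge cap tri [418.9  53.1  71.8] [419.4  52.9  72. ]
corner tri [630.   88.3  69.4] [630.2  87.9  71. ]
sock tri [628.4 155.4  67.8] [627.6 154.7  71. ] [626.8 150.4  71. ]
fixed wall [627.9  88.8  71. ] [422.4  61.9  71. ] 7.440418111055613 207.202966813647
swing wall [571.1 213.6  71. ] [393.3 110.6  71. ] 30.059241478936716 205.4627432813396
end wall [621.5 142.7  71. ] [627.9  88.8  71. ] 96.67042697286841 54.30740482595946
good tri top [ 504.  -139.2  108.7]
short tri [ 510.3 -183.6   83. ]
bent tri [ 547.7 -231.8  101.1]
good collar top [ 504.1 -140.9   77. ] shank exit [ 503.5 -142.6   34. ]
block [[ 521.6 -107.4   34. ]
 [ 541.8 -257.3   34. ]
 [ 494.7 -261.    34. ]
 [ 476.1 -114.    34. ]] [ 508.6 -184.9   34. ]
97.68606696818784 151.22400319171354
```

```bash
cat >> h.py <<'E'
def tool():
    s=env.state(); return np.array(s["ee_pos"]),R.from_euler("xyz",s["ee_rot"],degrees=True)
def plan(x,y,z,jaw=None):
    """target TCP, tool x down, tool y along heading jaw deg (nearest of the half turns unless flip)"""
    p,r=tool(); best=None
    M=r.as_matrix()
    for j in ([jaw,jaw+180] if jaw is not None else [np.degrees(np.arctan2(M[1,1],M[0,1]))]):
        yy=np.array([np.cos(np.radians(j)),np.sin(np.radians(j)),0]); xx=np.array([0,0,-1.])
        T=R.from_matrix(np.stack([xx,yy,np.cross(xx,yy)],1)); rv=(r.inv()*T).as_rotvec()
        sl=r.inv().apply(np.array([x,y,z])-p)/10
        print("jaw",j,"slide cm",np.round(sl,2).tolist(),"turn",np.round(rv,3).tolist(),"q6",round(env.state()["qpos"][5],1),"q1",round(env.state()["qpos"][0],1))
def st():
    s=env.state(); M=tool()[1].as_matrix()
    print("t",round(s["time_s"],2),"pos",np.round(s["ee_pos"],1),"x ax",np.round(M[:,0],3),"jaw",round(np.degrees(np.arctan2(M[1,1],M[0,1])),2),"F",np.round(s["force"],1),"w",round(s["gripper_width"],1),"q6",round(s["qpos"][5],1))
E
python3 -c "
from h import *
st(); plan(513,235,200,97.3); plan(513,235,200,7.5)"
```

```text
t 1.3 pos [ 158.2 -552.8  222. ] x ax [ 0. -0. -1.] jaw -74.03 F [-0.2  0.4  0.1] w 91.2 q6 -1.1
jaw 97.3 slide cm [2.19, -65.98, -55.79] turn [-2.99, 0.0, 0.0] q6 -1.1 q1 -75.2
jaw 277.3 slide cm [2.19, -65.98, -55.79] turn [0.151, 0.0, -0.0] q6 -1.1 q1 -75.2
jaw 7.5 slide cm [2.19, -65.98, -55.79] turn [-1.423, 0.0, -0.0] q6 -1.1 q1 -75.2
jaw 187.5 slide cm [2.19, -65.98, -55.79] turn [1.719, -0.0, -0.0] q6 -1.1 q1 -75.2
```

Emit:
arm_command --slide '[[2, -33, -28], [2, -33, -28], [2, -33, -28], [2, -33, -28], [2, -33, -28], [2, -33, -28], [2, -33, -28], [2, -33, -28], [2, -33, -28], [2, -33, -28], [2, -33, -28], [2, -33, -28], [2, -66, -56], [2, -66, -56], [2, -66, -56], [2, -66, -56], [2, -66, -56], [2, -66, -56], [2, -66, -56], [2, -66, -56]]' --turn '[[-1.423, 0, 0], [-1.423, 0, 0], [-1.423, 0, 0], [-1.423, 0, 0], [-1.423, 0, 0], [-1.423, 0, 0], [-1.423, 0, 0], [-1.423, 0, 0], [-1.423, 0, 0], [-1.423, 0, 0], [-1.423, 0, 0], [-1.423, 0, 0], [-1.423, 0, 0], [-1.423, 0, 0], [-1.423, 0, 0], [-1.423, 0, 0], [-1.423, 0, 0], [-1.423, 0, 0], [-1.423, 0, 0], [-1.423, 0, 0]]' --grip '[255, 255, 255, 255, 255, 255, 255, 255, 255, 255, 255, 255, 255, 255, 255, 255, 255, 255, 255, 255]' --newtons 20

```text
time_s: 2.97
ee_pos: [474.5, 147.4, 202.1]
ee_rot: [72.4, 90.0, -10.0]
force: [0.3, -0.5, -0.4]
gripper_width: 0.7
```

```bash
python3 -c "
from h import *
st(); plan(510,240,40,7.5)"
```

```text
t 2.97 pos [474.5 147.4 202.1] x ax [ 0.001 -0.    -1.   ] jaw 7.54 F [ 0.3 -0.5 -0.4] w 0.7 q6 8.4
jaw 7.5 slide cm [16.21, 4.73, -8.71] turn [0.001, 0.0, -0.001] q6 8.4 q1 15.9
jaw 187.5 slide cm [16.21, 4.73, -8.71] turn [-3.141, 0.001, 0.0] q6 8.4 q1 15.9
```

Emit:
arm_command --slide '[[0, 4.7, -8.7], [0, 4.7, -8.7], [0, 4.7, -8.7], [0, 4.7, -8.7], [8, 4.7, -8.7], [12, 4.7, -8.7], [16.2, 4.7, -8.7], [16.2, 4.7, -8.7], [16.2, 4.7, -8.7]]' --turn '[[0, 0, 0], [0, 0, 0], [0, 0, 0], [0, 0, 0], [0, 0, 0], [0, 0, 0], [0, 0, 0], [0, 0, 0], [0, 0, 0]]' --grip '[255, 255, 255, 255, 255, 255, 255, 255, 255]'

```text
time_s: 3.72
ee_pos: [503.7, 234.1, 33.6]
ee_rot: [-71.9, 89.1, -154.4]
force: [-1.5, -0.8, -1.0]
gripper_width: 0.3
```

```bash
python3 -c "
from h import *
import numpy as np
st()
h=np.array([419,53]);a=np.radians(7.3);M=np.array([[np.cos(a),-np.sin(a)],[np.sin(a),np.cos(a)]])
for o in (25,16,13): 
  q=h+M@[175,66+o]; print(o,q); plan(*q,40,7.5)"
```

```text
t 3.72 pos [503.7 234.1  33.6] x ax [-0.014 -0.007 -1.   ] jaw 7.47 F [-1.5 -0.8 -1. ] w 0.3 q6 16.3
25 [581.01864807 165.49870078]
jaw 7.5 slide cm [-0.71, 6.77, 7.81] turn [-0.001, 0.005, 0.015] q6 16.3 q1 23.8
jaw 187.5 slide cm [-0.71, 6.77, 7.81] turn [3.141, 0.023, -0.008] q6 16.3 q1 23.8
16 [582.16222955 156.5716508 ]
jaw 7.5 slide cm [-0.7, 6.76, 8.71] turn [-0.001, 0.005, 0.015] q6 16.3 q1 23.8
jaw 187.5 slide cm [-0.7, 6.76, 8.71] turn [3.141, 0.023, -0.008] q6 16.3 q1 23.8
13 [582.54342337 153.59596747]
jaw 7.5 slide cm [-0.7, 6.76, 9.01] turn [-0.001, 0.005, 0.015] q6 16.3 q1 23.8
jaw 187.5 slide cm [-0.7, 6.76, 9.01] turn [3.141, 0.023, -0.008] q6 16.3 q1 23.8
```

Emit:
arm_command --slide '[[0, 2, 0], [0, 4, 0], [0, 4, 0], [0, 4, 0], [0, 4, 0]]' --turn '[[0, 0, 0], [0, 0, 0], [0, 0, 0], [0, 0, 0], [0, 0, 0]]' --grip '[255, 255, 255, 255, 255]'

```text
time_s: 4.13
ee_pos: [548.4, 242.3, 41.3]
ee_rot: [91.4, 90.0, 8.9]
force: [0.4, 0.3, -0.1]
gripper_width: 0.6
```

```bash
python3 -c "
from h import *
import numpy as np
st()
p,d=env.grab_frame('top'); cv2.imwrite('pics/t1.png',cv2.resize(p[150:330,130:330,::-1],None,fx=3,fy=3))
h=np.array([419,53]);a=np.radians(7.3);M=np.array([[np.cos(a),-np.sin(a)],[np.sin(a),np.cos(a)]])
for o in (25,16): 
  q=h+M@[175,66+o]; print(o,q); plan(*q,40,7.5)"
```

```text
t 4.13 pos [548.4 242.3  41.3] x ax [ 0.  0. -1.] jaw 7.48 F [ 0.4  0.3 -0.1] w 0.6 q6 15.3
25 [581.01864807 165.49870078]
jaw 7.5 slide cm [0.1, 2.26, 8.05] turn [-0.0, 0.0, 0.0] q6 15.3 q1 22.8
jaw 187.5 slide cm [0.1, 2.26, 8.05] turn [3.141, 0.0, -0.0] q6 15.3 q1 22.8
16 [582.16222955 156.5716508 ]
jaw 7.5 slide cm [0.1, 2.26, 8.95] turn [-0.0, 0.0, 0.0] q6 15.3 q1 22.8
jaw 187.5 slide cm [0.1, 2.26, 8.95] turn [3.141, 0.0, -0.0] q6 15.3 q1 22.8
```

View pics/t1.png

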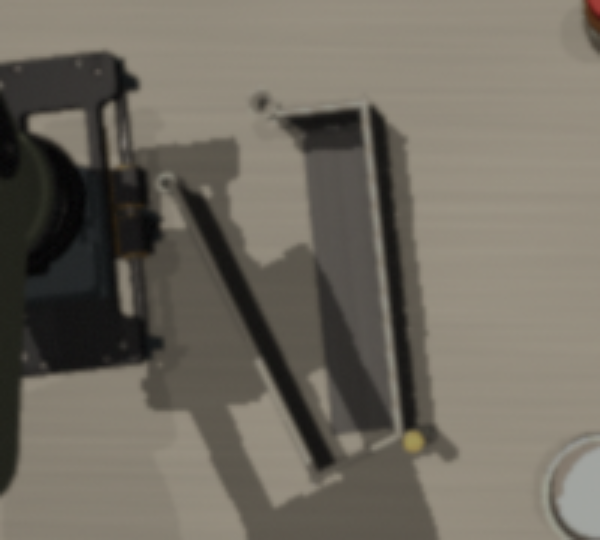

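Emit:
arm_command --slide '[[0, 0.4, 1], [0, 0.8, 2], [0, 1.2, 3], [0, 1.6, 3.8], [0, 1.8, 4.4], [0, 2, 5], [0, 2.1, 5.5], [0, 2.2, 6], [0, 2.2, 6.5], [0, 2.2, 7], [0, 2.2, 7.4], [0, 2.2, 7.8], [0, 2.2, 8.1], [0, 2.2, 8.4], [0, 2.2, 8.6], [0, 2.2, 8.6]]' --turn '[[0, 0, 0], [0, 0, 0], [0, 0, 0], [0, 0, 0], [0, 0, 0], [0, 0, 0], [0, 0, 0], [0, 0, 0], [0, 0, 0], [0, 0, 0], [0, 0, 0], [0, 0, 0], [0, 0, 0], [0, 0, 0], [0, 0, 0], [0, 0, 0]]' --grip '[255, 255, 255, 255, 255, 255, 255, 255, 255, 255, 255, 255, 255, 255, 255, 255]'

```text
time_s: 5.52
ee_pos: [581.9, 160.1, 39.9]
ee_rot: [-22.7, 90.0, -105.2]
force: [0.3, 0.0, -0.3]
gripper_width: 0.4
```

```bash
python3 -c "
from h import *
st()
p,d=env.grab_frame('top'); cv2.imwrite('pics/t2.png',cv2.resize(p[150:330,130:330,::-1],None,fx=4,fy=3.3))
p,d=env.grab_frame('side'); cv2.imwrite('pics/s2.png',cv2.resize(p[120:320,150:400,::-1],None,fx=3,fy=3))"
```

```text
t 5.52 pos [581.9 160.1  39.9] x ax [-0. -0. -1.] jaw 7.49 F [ 0.3  0.  -0.3] w 0.4 q6 6.8
```

View pics/t2.png

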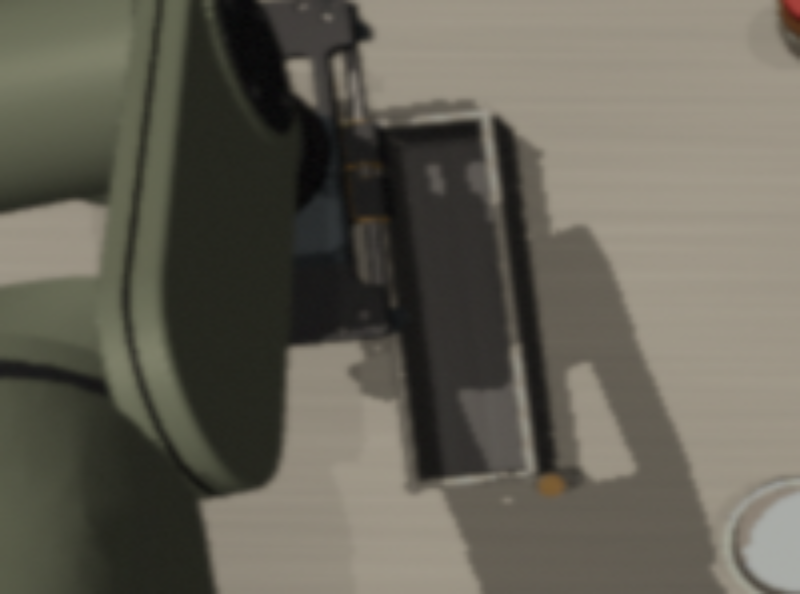

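View pics/s2.png

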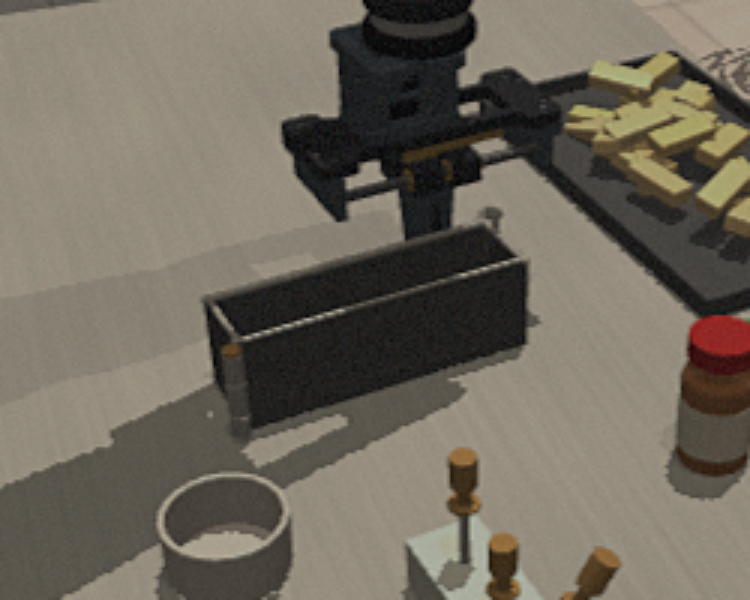

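Top view: the swing wall is nearly shut, with the long side at about (395,130)-(415,485). I'll push on slowly until the stop reacts.

Emit:
arm_command --slide '[[0, 0, 0.1], [0, 0, 0.2], [0, 0, 0.3], [0, 0, 0.4], [0, 0, 0.4], [0, 0, 0.4]]' --turn '[[0, 0, 0], [0, 0, 0], [0, 0, 0], [0, 0, 0], [0, 0, 0], [0, 0, 0]]' --grip '[255, 255, 255, 255, 255, 255]'

```text
time_s: 6.12
ee_pos: [582.8, 156.6, 40.0]
ee_rot: [100.3, 90.0, 17.8]
force: [1.6, 2.1, -1.5]
gripper_width: 0.3
```

Emit:
arm_command --slide '[[0, 0, 0.1], [0, 0, 0.2], [0, 0, 0.2], [0, 0, 0.2]]' --turn '[[0, 0, 0], [0, 0, 0], [0, 0, 0], [0, 0, 0]]' --grip '[255, 255, 255, 255]'

```text
time_s: 6.45
ee_pos: [582.9, 154.4, 40.0]
ee_rot: [72.7, 90.0, -9.8]
force: [1.1, 1.6, -0.7]
gripper_width: 0.7
```

Emit:
arm_command --slide '[[0, 0, 0.1], [0, 0, 0.2], [0, 0, 0.2], [0, 0, 0.2]]' --turn '[[0, 0, 0], [0, 0, 0], [0, 0, 0], [0, 0, 0]]' --grip '[255, 255, 255, 255]'

```text
time_s: 6.78
ee_pos: [583.0, 152.4, 40.0]
ee_rot: [42.5, 90.0, -40.0]
force: [1.4, 1.7, -0.3]
gripper_width: 0.3
```

Emit:
arm_command --slide '[[0, 0, -0.5], [0, 0, -2], [-3, 0, -5], [-7, 0, -7], [-11, 0, -7], [-15, 0, -7], [-16, 0, -7], [-16, 0, -7], [-16, 4, -3], [-16, 4, 0], [-16, 2, 4], [-16, 0, 8], [-16, -2, 12], [-16, -4, 16], [-16, -6, 20], [-16, -8, 24], [-16, -8, 26], [-16, -8, 26], [-16, -8, 26]]' --turn '[[0, 0, 0], [0, 0, 0], [0, 0, 0], [0, 0, 0], [0, 0, 0], [0, 0, 0], [0, 0, 0], [0, 0, 0], [0, 0, 0], [0, 0, 0], [0, 0, 0], [0, 0, 0], [0, 0, 0], [0, 0, 0], [0, 0, 0], [0, 0, 0], [0, 0, 0], [0, 0, 0], [0, 0, 0]]' --grip '[255, 255, 255, 255, 255, 255, 255, 255, 100, 0, 0, 0, 0, 0, 0, 0, 0, 0, 0]'

```text
time_s: 8.37
ee_pos: [536.1, -116.9, 197.8]
ee_rot: [-112.5, 89.8, 164.8]
force: [-0.4, 0.2, -0.2]
gripper_width: 71.0
```

```bash
python3 -c "
from h import *
st(); plan(504,-139.5,150,7.5)
p,d=env.grab_frame('top'); cv2.imwrite('pics/t3.png',cv2.resize(p[160:310,190:290,::-1],None,fx=4,fy=4,interpolation=cv2.INTER_CUBIC)); cv2.imwrite('pics/t3f.png',p[:,:,::-1])
p,d=env.grab_frame('side'); cv2.imwrite('pics/s3.png',cv2.resize(p[165:275,200:350,::-1],None,fx=5,fy=5,interpolation=cv2.INTER_CUBIC)); cv2.imwrite('pics/s3f.png',p[:,:,::-1])"
```

```text
t 8.37 pos [ 536.1 -116.9  197.8] x ax [-0.004  0.001 -1.   ] jaw 7.28 F [-0.4  0.2 -0.2] w 71.0 q6 -20.8
jaw 7.5 slide cm [4.79, -3.45, 1.85] turn [-0.004, -0.002, 0.004] q6 -20.8 q1 -13.5
jaw 187.5 slide cm [4.79, -3.45, 1.85] turn [3.138, 0.006, 0.003] q6 -20.8 q1 -13.5
```

View pics/t3.png

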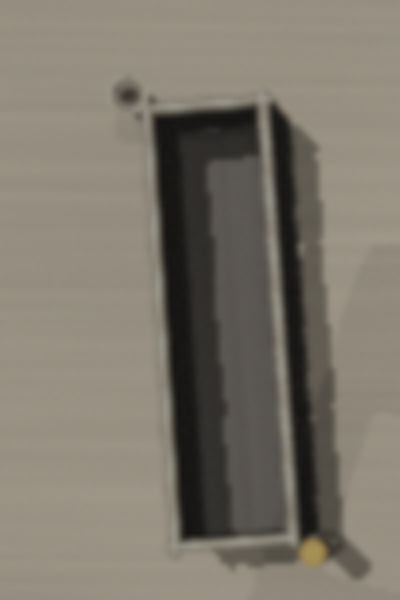

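View pics/s3.png

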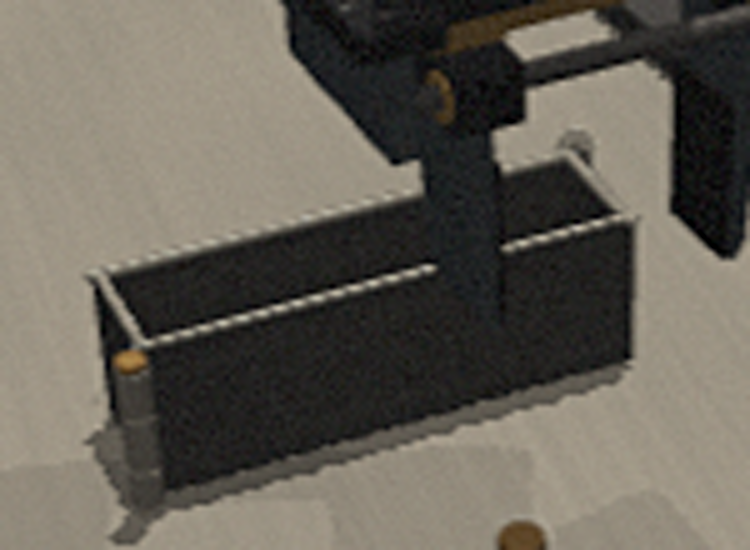

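View pics/s3f.png

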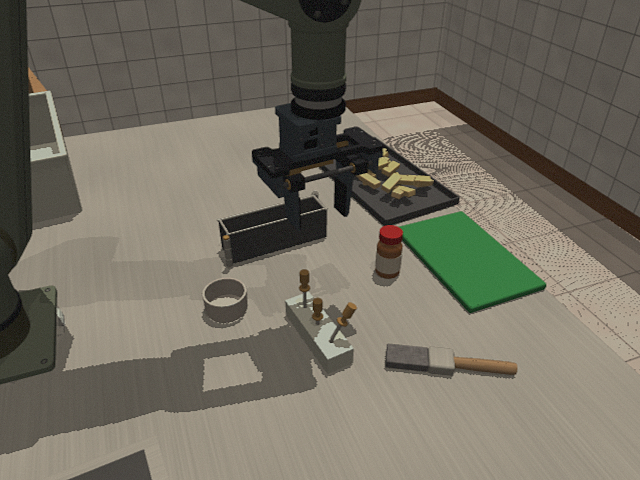

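Top view: the mould is shut into a rectangle, with the socket mouth at about (126,94) and the hinge cap at (313,551) in the crop. I'll compute its pose.

```bash
python3 - <<'E'
from h import *
f=lambda u,v:np.array([190+(u+.5)/4-.5,160+(v+.5)/4-.5])
s=lambda u,v:np.array([200+(u+.5)/5-.5,165+(v+.5)/5-.5])
r=lambda x:np.round(x,1)
H=ray("top",f(313,551),72);S=ray("top",f(126,94),71)
print("H",r(H),r(tri(s(131,362),f(313,551))),"S",r(S),r(tri(s(575,143),f(126,94))),np.linalg.norm((S-H)[:2]),"want",np.hypot(220,72))
print("yaw from S-H",np.degrees(np.arctan2(*(S-H)[1::-1])-np.arctan2(72,220)))
for n,a,b in (("fixed",(265,100),(294,540)),("swing",(149,108),(177,546)),("far",(149,105),(265,97)),("near",(177,546),(294,540))):
    A=ray("top",f(*a),71);B=ray("top",f(*b),71);d=A-B;print(n,r(A),r(B),np.degrees(np.arctan2(d[1],d[0])),np.linalg.norm(d))
c=np.mean([ray("top",f(*q),71) for q in((265,98.5),(294,540),(149,107),(177,546))],0);print("centre",r(c))
# good pin lean : search
E
```

```text
H [417.6  52.9  72. ] [416.9  53.2  70.8] S [629.1 145.8  71. ] [629.1 146.4  68.9] 230.99505499467435 want 231.4821807396846
yaw from S-H 5.577513563492588
fixed [627.   80.3  71. ] [422.4  61.9  71. ] 5.12455389240677 205.43082682366787
swing [622.6 134.7  71. ] [418.8 116.   71. ] 5.264401121516552 204.61857835966612
far [624.  134.8  71. ] [628.4  80.3  71. ] 94.63970710025502 54.63356369658838
near [418.8 116.   71. ] [422.4  61.9  71. ] 93.77596362354026 54.141049872447546
centre [523.   98.2  71. ]
```

Emit:
arm_command --slide '[[4.8, -3.5, 1.8], [4.8, -3.5, 1.8], [4.8, -3.5, 1.8], [4.8, -3.5, 1.8], [4.8, -3.5, 1.8]]' --turn '[[0, 0, 0], [0, 0, 0], [0, 0, 0], [0, 0, 0], [0, 0, 0]]' --grip '[0, 0, 0, 0, 0]'

```text
time_s: 8.88
ee_pos: [506.9, -137.1, 152.7]
ee_rot: [77.4, 89.9, -5.0]
force: [-0.7, 0.6, 0.8]
gripper_width: 91.2
```

```bash
python3 -c "
from h import *
st(); plan(504,-139.5,90,7.5)"
```

```text
t 8.88 pos [ 506.9 -137.1  152.7] x ax [ 0.002 -0.    -1.   ] jaw 7.59 F [-0.7  0.6  0.8] w 91.2 q6 -24.0
jaw 7.5 slide cm [6.27, -0.33, 0.19] turn [0.002, 0.0, -0.002] q6 -24.0 q1 -16.4
jaw 187.5 slide cm [6.27, -0.33, 0.19] turn [-3.14, 0.003, 0.001] q6 -24.0 q1 -16.4
```

Emit:
arm_command --slide '[[1.5, -0.2, 0.1], [1.5, -0.2, 0.1], [1.5, -0.2, 0.1], [1.5, -0.2, 0.1]]' --turn '[[0, 0, 0], [0, 0, 0], [0, 0, 0], [0, 0, 0]]' --grip '[0, 0, 0, 0]'

```text
time_s: 9.22
ee_pos: [504.6, -139.1, 137.9]
ee_rot: [68.5, 89.9, -13.9]
force: [0.6, -0.3, 0.2]
gripper_width: 90.9
```

```bash
python3 -c "
from h import *
st(); plan(504,-139.5,90,7.5)"
```

```text
t 9.22 pos [ 504.6 -139.1  137.9] x ax [ 0.002 -0.    -1.   ] jaw 7.55 F [ 0.6 -0.3  0.2] w 90.9 q6 -24.2
jaw 7.5 slide cm [4.79, -0.07, 0.03] turn [0.001, 0.001, -0.002] q6 -24.2 q1 -16.7
jaw 187.5 slide cm [4.79, -0.07, 0.03] turn [-3.141, 0.003, 0.001] q6 -24.2 q1 -16.7
```

Emit:
arm_command --slide '[[1.5, 0, 0], [3, -0.1, 0], [4, -0.1, 0], [4.7, -0.1, 0], [4.7, -0.1, 0], [4.7, -0.1, 0], [4.7, -0.1, 0], [4.7, -0.1, 0], [4.7, -0.1, 0], [4.7, -0.1, 0], [4.7, -0.1, 0], [4.7, -0.1, 0], [4.7, -0.1, 0], [4.7, -0.1, 0], [4.7, -0.1, 0], [4.7, -0.1, 0], [4.7, -0.1, 0], [4.7, -0.1, 0]]' --turn '[[0, 0, 0], [0, 0, 0], [0, 0, 0], [0, 0, 0], [0, 0, 0], [0, 0, 0], [0, 0, 0], [0, 0, 0], [0, 0, 0], [0, 0, 0], [0, 0, 0], [0, 0, 0], [0, 0, 0], [0, 0, 0], [0, 0, 0], [0, 0, 0], [0, 0, 0], [0, 0, 0]]' --grip '[0, 0, 0, 0, 0, 255, 255, 255, 255, 255, 255, 255, 255, 255, 255, 255, 255, 255]' --newtons 30

```text
time_s: 10.72
ee_pos: [502.5, -139.5, 90.0]
ee_rot: [46.4, 90.0, -36.1]
force: [0.1, 0.2, 0.1]
gripper_width: 15.2
```

```bash
python3 -c "
from h import *
st(); plan(504,-139.5,190,7.5)"
```

```text
t 10.72 pos [ 502.5 -139.5   90. ] x ax [ 0. -0. -1.] jaw 7.5 F [0.1 0.2 0.1] w 15.2 q6 -24.3
jaw 7.5 slide cm [-10.0, 0.15, 0.02] turn [0.0, 0.0, -0.0] q6 -24.3 q1 -16.8
jaw 187.5 slide cm [-10.0, 0.15, 0.02] turn [-3.142, 0.0, 0.0] q6 -24.3 q1 -16.8
```

Emit:
arm_command --slide '[[-1, 0, 0], [-2, 0, 0], [-4, 0, 0], [-6, 0, 0], [-8, 0, 0], [-10, 0, 0], [-10.5, 0, 0], [-10.5, 0, 0], [-10.5, 0, 0], [-10.5, 0, 0]]' --turn '[[0, 0, 0], [0, 0, 0], [0, 0, 0], [0, 0, 0], [0, 0, 0], [0, 0, 0], [0, 0, 0], [0, 0, 0], [0, 0, 0], [0, 0, 0]]' --grip '[255, 255, 255, 255, 255, 255, 255, 255, 255, 255]'

```text
time_s: 11.55
ee_pos: [501.6, -139.3, 193.8]
ee_rot: [-111.4, 89.9, 166.1]
force: [0.6, 1.0, -1.0]
gripper_width: 15.3
```

```bash
python3 -c "
from h import *
st(); plan(629,146,195,7.5)
p,d=env.grab_frame('side'); cv2.imwrite('pics/s4.png',cv2.resize(p[180:330,250:400,::-1],None,fx=4,fy=4,interpolation=cv2.INTER_CUBIC));cv2.imwrite('pics/s4f.png',p[:,:,::-1])
p,d=env.grab_frame('top'); cv2.imwrite('pics/t4f.png',p[:,:,::-1])"
```

```text
t 11.55 pos [ 501.6 -139.3  193.8] x ax [-0.002  0.001 -1.   ] jaw 7.51 F [ 0.6  1.  -1. ] w 15.3 q6 -24.3
jaw 7.5 slide cm [-0.13, 16.36, -26.62] turn [0.0, -0.001, 0.002] q6 -24.3 q1 -16.8
jaw 187.5 slide cm [-0.13, 16.36, -26.62] turn [-3.141, -0.004, -0.001] q6 -24.3 q1 -16.8
```

View pics/s4.png

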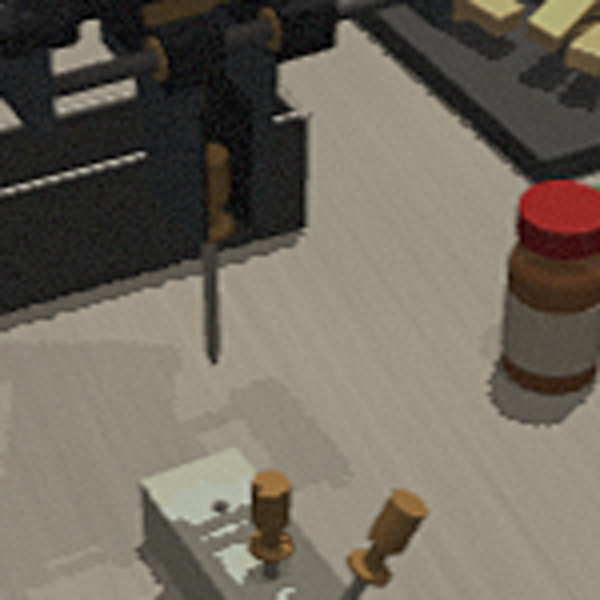

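View pics/t4f.png

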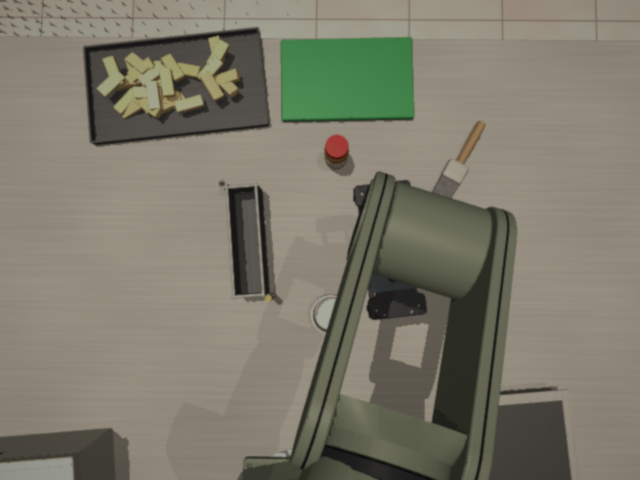

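```bash
python3 - <<'E'
from h import *
st()
p,d=env.grab_frame("side"); W=cloud("side",d)
f=lambda u,v:np.array([250+(u+.5)/4-.5,180+(v+.5)/4-.5])
for u,v in ((213,362),(211,300),(208,245),(213,215)):
    print(np.round(ray("side",f(u,v),111.8),1))
print("tip line z=113:",ray("side",f(213,362),111.8),"shank top z=171+9-91+..:",ray("side",f(208,243),193.8+9-25-3))
pts=[]
for v in range(243,270):
    c=slice(296,310); row=W[v,c]; m=(abs(row[:,0]-502)<15)&(abs(row[:,1]+140)<25)
    for q in row[m]: pts.append(q)
pts=np.array(pts);print(len(pts))
A=np.stack([np.ones(len(pts)),pts[:,2]-150],1)
for k in (0,1):
    c,*_=np.linalg.lstsq(A,pts[:,k],rcond=None); rs=pts[:,k]-A@c; g=abs(rs)<3*np.median(abs(rs))
    c,*_=np.linalg.lstsq(A[g],pts[g,k],rcond=None); print("axis",k,"at z150",c[0],"slope",c[1],np.std(rs[g]))
print(np.round(pts[::4],1))
E
```

```text
t 11.65 pos [ 501.6 -139.3  193.6] x ax [-0.003  0.001 -1.   ] jaw 7.51 F [ 0.2 -0.3 -1.6] w 15.1 q6 -24.3
[ 502.7 -138.2  111.8]
[515.5 -99.4 111.8]
[527.2 -62.2 111.8]
[536.7 -41.8 111.8]
tip line z=113: [ 502.69574618 -138.21077963  111.8       ] shank top z=171+9-91+..: [ 500.11948077 -143.19178285  174.8       ]
100
axis 0 at z150 501.80942090417227 slope -0.02041460976913688 1.6499066376478333
axis 1 at z150 -141.9299972894959 slope -0.004999820176459259 1.1251396629188517
[[ 499.4 -141.9  169.1]
 [ 500.2 -139.4  165.3]
 [ 499.2 -142.3  165.7]
 [ 499.5 -141.3  162.9]
 [ 499.1 -142.4  161.9]
 [ 499.7 -140.5  158.5]
 [ 499.9 -139.7  155.9]
 [ 499.7 -140.2  154.4]
 [ 499.7 -140.   152.3]
 [ 499.7 -140.1  150.5]
 [ 499.6 -140.1  148.5]
 [ 499.6 -140.2  146.6]
 [ 500.1 -138.3  143.1]
 [ 499.5 -140.2  142.7]
 [ 500.2 -142.9  142.5]
 [ 502.  -142.2  139.5]
 [ 503.9 -141.5  136.5]
 [ 501.1 -139.7  132. ]
 [ 501.3 -143.9  133. ]
 [ 503.6 -141.8  128.8]
 [ 505.8 -140.2  125. ]
 [ 505.2 -142.1  124.5]
 [ 505.4 -141.2  121.8]
 [ 505.1 -142.   120.4]
 [ 505.9 -139.6  116.3]]
```

Emit:
arm_command --slide '[[0, 1, -2], [0, 3, -5], [0, 5, -8], [0, 7, -11.5], [0, 9, -15], [0, 11, -18], [0, 13, -21], [0, 14.5, -23.5], [0, 15.5, -25.3], [0, 16.2, -26.4], [0, 16.2, -26.4], [0, 16.2, -26.4], [0, 16.2, -26.4], [0, 16.2, -26.4], [0, 16.2, -26.4]]' --turn '[[0, 0, 0], [0, 0, 0], [0, 0, 0], [0, 0, 0], [0, 0, 0], [0, 0, 0], [0, 0, 0], [0, 0, 0], [0, 0, 0], [0, 0, 0], [0, 0, 0], [0, 0, 0], [0, 0, 0], [0, 0, 0], [0, 0, 0]]' --grip '[255, 255, 255, 255, 255, 255, 255, 255, 255, 255, 255, 255, 255, 255, 255]'

```text
time_s: 12.95
ee_pos: [628.3, 142.0, 195.2]
ee_rot: [-15.5, 90.0, -98.1]
force: [-0.3, -0.1, 0.3]
gripper_width: 15.3
```

```bash
cat >> h.py <<'E'
def look(tag):
    st()
    p,d=env.grab_frame('side'); cv2.imwrite(f'pics/s{tag}.png',cv2.resize(p[130:250,270:370,::-1],None,fx=5,fy=5,interpolation=cv2.INTER_CUBIC))
E
python3 -c "
from h import *
look(5); plan(628,145.5,170,7.5)"
```

```text
t 12.95 pos [628.3 142.  195.2] x ax [-0. -0. -1.] jaw 7.42 F [-0.3 -0.1  0.3] w 15.3 q6 4.3
jaw 7.5 slide cm [2.52, 0.01, -0.33] turn [-0.001, 0.0, -0.0] q6 4.3 q1 11.7
jaw 187.5 slide cm [2.52, 0.01, -0.33] turn [3.14, -0.0, -0.0] q6 4.3 q1 11.7
```

View pics/s5.png

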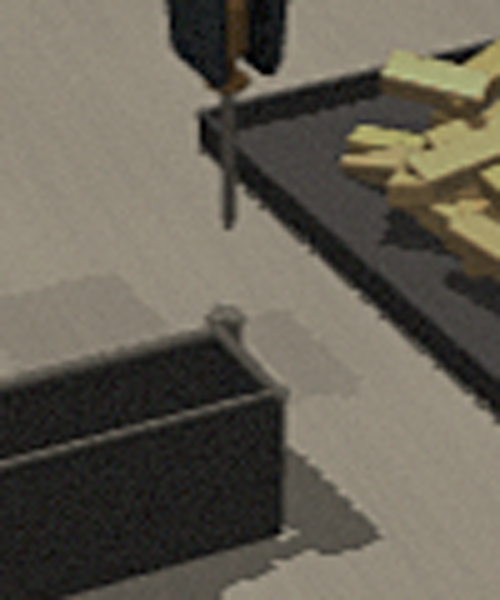

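```bash
python3 - <<'E'
from h import *
f=lambda u,v:np.array([270+(u+.5)/5-.5,130+(v+.5)/5-.5])
print("tip at z113",ray("side",f(230,229),113),"mouth z71",ray("side",f(225,314),71), "tri", tri(f(225,314),[190+126.5/4-.5,160+94.5/4-.5]))
print("shank top (under collar)",ray("side",f(229,92),195.2+9-25-3))
plan(628.3,146.5,170,7.5)
E
```

```text
tip at z113 [630.04852864 143.59274436 113.        ] mouth z71 [628.60608801 146.24521769  71.        ] tri [628.74639423 145.76255818  71.28067564]
shank top (under collar) [629.20789086 141.80286154 176.2       ]
jaw 7.5 slide cm [2.52, 0.05, -0.43] turn [-0.001, 0.0, -0.0] q6 4.3 q1 11.7
jaw 187.5 slide cm [2.52, 0.05, -0.43] turn [3.14, -0.0, -0.0] q6 4.3 q1 11.7
```

Emit:
arm_command --slide '[[0.5, -0.07, -0.3], [1.2, -0.07, -0.3], [2, -0.07, -0.3], [2.8, -0.07, -0.3], [3.4, -0.07, -0.3], [3.4, -0.07, -0.3], [3.4, -0.07, -0.3], [3.4, -0.07, -0.3]]' --turn '[[0, 0, 0], [0, 0, 0], [0, 0, 0], [0, 0, 0], [0, 0, 0], [0, 0, 0], [0, 0, 0], [0, 0, 0]]' --grip '[255, 255, 255, 255, 255, 255, 255, 255]'

```text
time_s: 13.67
ee_pos: [627.7, 146.3, 161.0]
ee_rot: [78.9, 90.0, -3.6]
force: [-0.4, 0.7, -0.0]
gripper_width: 15.1
```

```bash
python3 -c "
from h import *
look(6)"
```

```text
t 13.67 pos [627.7 146.3 161. ] x ax [ 0. -0. -1.] jaw 7.51 F [-0.4  0.7 -0. ] w 15.1 q6 4.6
```

View pics/s6.png

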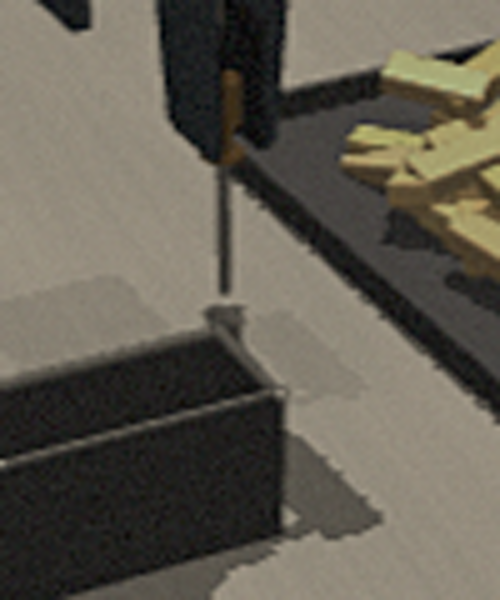

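```bash
python3 - <<'E'
from h import *
f=lambda u,v:np.array([270+(u+.5)/5-.5,130+(v+.5)/5-.5])
for z in (77,79,81): print(z,ray("side",f(225,294),z))
print("shank top", ray("side",f(224,165),161+9-28))
p,d=env.grab_frame("side");W=cloud("side",d)
q=W[162:190,312:318].reshape(-1,3);q=q[(abs(q[:,0]-628)<12)&(abs(q[:,1]-146)<15)]
for lo,hi in((80,100),(100,120),(120,140)):
    g=q[(q[:,2]>lo)&(q[:,2]<hi)];print(lo,len(g),np.round(np.median(g,0),1))
st()
E
```

```text
77 [630.88968302 152.28553297  77.        ]
79 [629.70728925 149.08612886  79.        ]
81 [628.52489548 145.88672474  81.        ]
shank top [628.26406224 145.49722232 142.        ]
80 21 [628.6 144.1  91.8]
100 25 [628.6 143.8 110.5]
120 26 [628.6 143.7 129.7]
t 13.77 pos [627.8 146.3 161.4] x ax [ 0.001  0.    -1.   ] jaw 7.5 F [ 0.1  0.5 -0.1] w 14.9 q6 4.6
```

Emit:
arm_command --slide '[[0.3, -0.05, 0], [0.6, -0.05, 0], [0.9, -0.05, 0], [1.2, -0.05, 0], [1.5, -0.05, 0], [1.8, -0.05, 0], [2.1, -0.05, 0], [2.4, -0.05, 0], [2.4, -0.05, 0]]' --turn '[[0, 0, 0], [0, 0, 0], [0, 0, 0], [0, 0, 0], [0, 0, 0], [0, 0, 0], [0, 0, 0], [0, 0, 0], [0, 0, 0]]' --grip '[255, 255, 255, 255, 255, 255, 255, 255, 255]'

```text
time_s: 14.52
ee_pos: [626.6, 146.1, 136.1]
ee_rot: [-79.7, 89.9, -162.2]
force: [-0.3, -1.1, 0.3]
gripper_width: 15.1
```

```bash
python3 -c "
from h import *
look(7)"
```

```text
t 14.52 pos [626.6 146.1 136.1] x ax [-0.001 -0.    -1.   ] jaw 7.5 F [-0.3 -1.1  0.3] w 15.1 q6 4.6
```

View pics/s7.png

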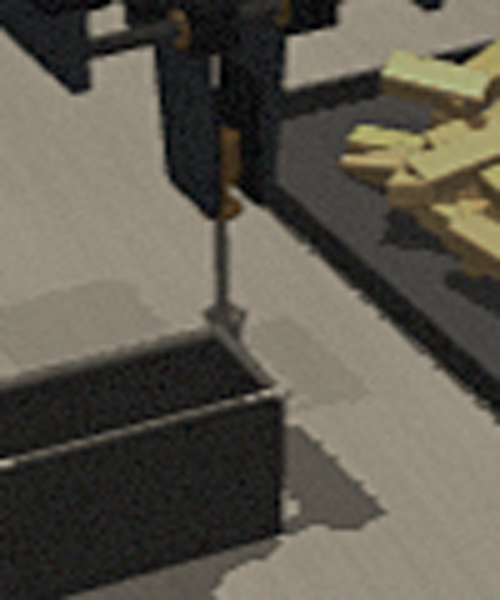

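Side crop: the shank enters the mouth at (225,315), with no significant force. Continuing down.

Emit:
arm_command --slide '[[0.3, 0.03, 0], [0.6, 0.03, 0], [0.9, 0.03, 0], [1.2, 0.03, 0], [1.5, 0.03, 0], [1.8, 0.03, 0], [2.1, 0.03, 0], [2.4, 0.03, 0], [2.4, 0.03, 0]]' --turn '[[0, 0, 0], [0, 0, 0], [0, 0, 0], [0, 0, 0], [0, 0, 0], [0, 0, 0], [0, 0, 0], [0, 0, 0], [0, 0, 0]]' --grip '[255, 255, 255, 255, 255, 255, 255, 255, 255]'

```text
time_s: 15.32
ee_pos: [626.9, 146.1, 112.1]
ee_rot: [-80.1, 89.9, -162.6]
force: [0.4, 0.1, -1.1]
gripper_width: 15.3
```

Emit:
arm_command --slide '[[0.3, 0, 0], [0.6, 0, 0], [0.9, 0, 0], [1.2, 0, 0], [1.5, 0, 0], [1.7, 0, 0], [1.7, 0, 0]]' --turn '[[0, 0, 0], [0, 0, 0], [0, 0, 0], [0, 0, 0], [0, 0, 0], [0, 0, 0], [0, 0, 0]]' --grip '[255, 255, 255, 255, 255, 255, 255]'

```text
time_s: 15.9
ee_pos: [626.9, 146.2, 95.2]
ee_rot: [-81.9, 89.9, -164.4]
force: [-0.2, 0.0, -1.1]
gripper_width: 14.9
```

```bash
python3 -c "
from h import *
look(8)"
```

```text
t 15.9 pos [626.9 146.2  95.2] x ax [-0.001 -0.    -1.   ] jaw 7.5 F [-0.2  0.  -1.1] w 14.9 q6 4.6
```

View pics/s8.png

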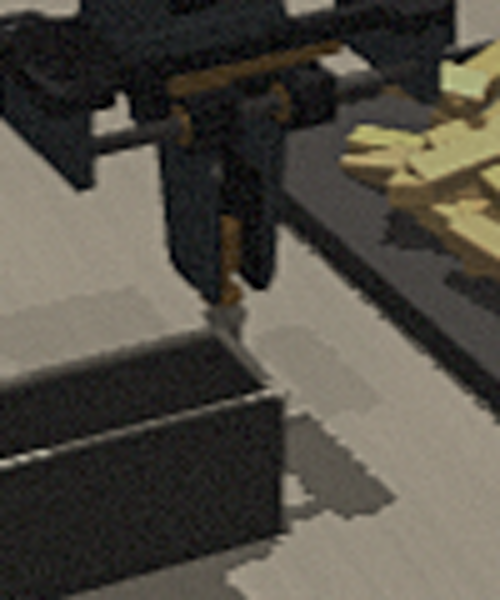

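Emit:
arm_command --slide '[[0.15, 0, 0], [0.3, 0, 0], [0.45, 0, 0], [0.6, 0, 0], [0.7, 0, 0], [0.7, 0, 0], [0.7, 0, 0]]' --turn '[[0, 0, 0], [0, 0, 0], [0, 0, 0], [0, 0, 0], [0, 0, 0], [0, 0, 0], [0, 0, 0]]' --grip '[255, 255, 255, 255, 255, 255, 255]'

```text
time_s: 16.53
ee_pos: [627.2, 146.2, 88.8]
ee_rot: [-72.9, 90.0, -155.4]
force: [0.1, -0.2, -1.3]
gripper_width: 15.2
```

Emit:
arm_command --slide '[[0.1, 0, 0], [0.2, 0, 0], [0.2, 0, 0]]' --turn '[[0, 0, 0], [0, 0, 0], [0, 0, 0]]' --grip '[255, 255, 255]'

```text
time_s: 16.78
ee_pos: [627.5, 146.3, 87.7]
ee_rot: [84.7, 90.0, 2.2]
force: [0.1, -1.5, 3.7]
gripper_width: 14.8
```

```bash
python3 -c "
from h import *
look(9)"
```

```text
t 16.78 pos [627.5 146.3  87.7] x ax [ 0.001  0.    -1.   ] jaw 7.51 F [ 0.1 -1.5  3.7] w 14.8 q6 4.6
```

View pics/s9.png

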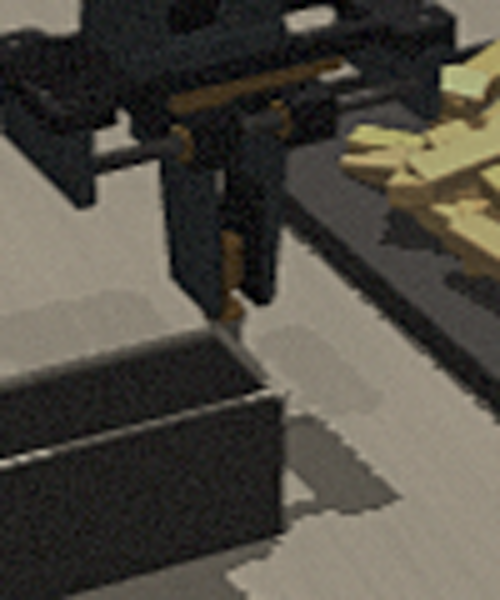

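Emit:
arm_command --slide '[[0.1, 0, 0], [0.1, 0, 0], [0.1, 0, 0], [0.1, 0, 0]]' --turn '[[0, 0, 0], [0, 0, 0], [0, 0, 0], [0, 0, 0]]' --grip '[255, 255, 255, 255]'

```text
time_s: 17.17
ee_pos: [627.6, 146.5, 87.4]
ee_rot: [101.9, 89.9, 19.5]
force: [-2.1, -1.0, 8.2]
gripper_width: 15.3
```

Emit:
arm_command --slide '[[0, 0, 0], [0, 0, 0], [0, 0, 0], [0, 0, 0], [0, 0, 0], [0, 0, 0], [-1, 0, 0], [-3, 0, 0], [-6, 0, 0], [-9, 0, 0], [-11, 0, 0], [-11, -10, 4], [-11, -10, 4], [-11, -10, 4], [-11, -10, 4], [-11, -10, 4], [-11, -10, 4]]' --turn '[[0, 0, 0], [0, 0, 0], [0, 0, 0], [0, 0, 0], [0, 0, 0], [0, 0, 0], [0, 0, 0], [0, 0, 0], [0, 0, 0], [0, 0, 0], [0, 0, 0], [0, 0, 0], [0, 0, 0], [0, 0, 0], [0, 0, 0], [0, 0, 0], [0, 0, 0]]' --grip '[0, 0, 0, 0, 0, 0, 0, 0, 0, 0, 0, 0, 0, 0, 0, 0, 0]'

```text
time_s: 18.58
ee_pos: [534.5, 93.9, 196.8]
ee_rot: [94.3, 89.9, 11.8]
force: [-0.2, -0.4, 0.3]
gripper_width: 90.9
```

```bash
python3 -c "
from h import *
st(); plan(523,98,180,95.2)
p,d=env.grab_frame('side'); cv2.imwrite('pics/s10.png',cv2.resize(p[130:280,200:360,::-1],None,fx=5,fy=4,interpolation=cv2.INTER_CUBIC))"
```

```text
t 18.58 pos [534.5  93.9 196.8] x ax [ 0.003  0.001 -1.   ] jaw 7.5 F [-0.2 -0.4  0.3] w 90.9 q6 1.2
jaw 95.2 slide cm [1.68, -1.09, -0.56] turn [-1.531, 0.002, -0.002] q6 1.2 q1 8.7
jaw 275.2 slide cm [1.68, -1.09, -0.56] turn [1.611, -0.002, -0.002] q6 1.2 q1 8.7
```

View pics/s10.png

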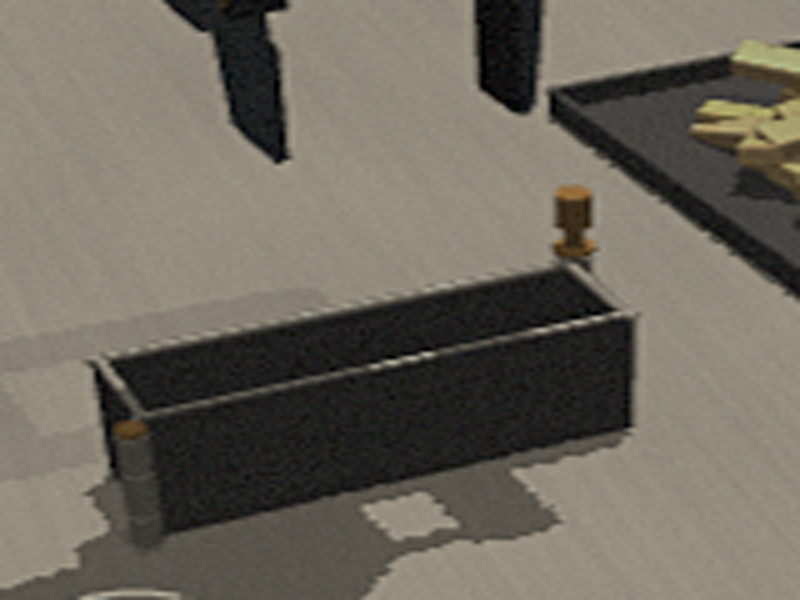

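Emit:
arm_command --slide '[[0, -0.5, -0.5], [0, -0.5, -0.5], [0, -0.5, -0.5], [0, -0.5, -0.5], [0, -0.5, -0.5], [0, -0.5, -0.5], [0, -0.5, -0.5], [0, -0.5, -0.5], [0, -0.5, -0.5], [0, -0.5, -0.5], [0, -0.5, -0.5], [0, -0.5, -0.5], [0, -0.5, -0.5], [0, -0.5, -0.5], [0, -0.5, -0.5], [0, -0.5, -0.5]]' --turn '[[-1.531, 0, 0], [-1.531, 0, 0], [-1.531, 0, 0], [-1.531, 0, 0], [-1.531, 0, 0], [-1.531, 0, 0], [-1.531, 0, 0], [-1.531, 0, 0], [-1.531, 0, 0], [-1.531, 0, 0], [-1.531, 0, 0], [-1.531, 0, 0], [-1.531, 0, 0], [-1.531, 0, 0], [-1.531, 0, 0], [-1.531, 0, 0]]' --grip '[0, 0, 0, 0, 0, 0, 0, 0, 0, 0, 0, 0, 0, 0, 0, 0]'

```text
time_s: 19.97
ee_pos: [528.3, 98.1, 195.7]
ee_rot: [-156.6, 90.0, -151.4]
force: [0.4, -1.0, -0.4]
gripper_width: 91.5
```

```bash
python3 - <<'E'
from h import *
st(); plan(531,98.7,33,95.2)
p,d=env.grab_frame('top');cv2.imwrite('pics/t11.png',p[:,:,::-1])
p,d=env.grab_frame('side');W=cloud('side',d);q=W.reshape(-1,3)
q=q[(np.hypot(q[:,0]-629,q[:,1]-146)<16)&(q[:,2]>90)&(q[:,2]<130)];print("knob",len(q),np.median(q,0),np.percentile(q[:,2],[50,90,97]))
E
```

```text
t 19.97 pos [528.3  98.1 195.7] x ax [-0. -0. -1.] jaw 95.19 F [ 0.4 -1.  -0.4] w 91.5 q6 -85.9
jaw 95.2 slide cm [16.27, 0.03, 0.27] turn [-0.0, -0.0, 0.0] q6 -85.9 q1 9.3
jaw 275.2 slide cm [16.27, 0.03, 0.27] turn [3.141, 0.0, 0.0] q6 -85.9 q1 9.3
knob 83 [626.6611973  139.06331984 101.91213915] [101.91213915 108.06929715 108.8406934 ]
```

View pics/t11.png

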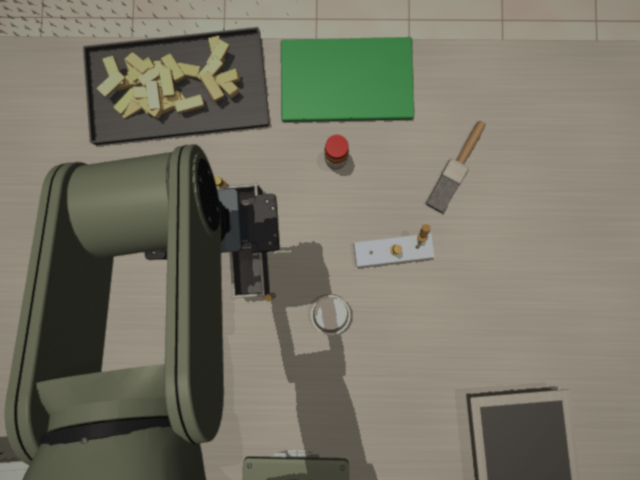

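Emit:
arm_command --slide '[[3, 0, 0.3], [6, 0, 0.3], [9, 0, 0.3], [10, 0, 0.3], [10, 0, 0.3], [10, 0, 0.3]]' --turn '[[0, 0, 0], [0, 0, 0], [0, 0, 0], [0, 0, 0], [0, 0, 0], [0, 0, 0]]' --grip '[0, 0, 0, 0, 0, 0]'

```text
time_s: 20.57
ee_pos: [531.3, 98.2, 96.5]
ee_rot: [-7.4, 90.0, -2.2]
force: [0.3, 0.2, 0.8]
gripper_width: 91.5
```

```bash
python3 - <<'E'
from h import *
st(); plan(531,98.7,33,95.2)
p,d=env.grab_frame('side'); cv2.imwrite('pics/s12.png',cv2.resize(p[130:280,200:360,::-1],None,fx=5,fy=4,interpolation=cv2.INTER_CUBIC))
E
```

```text
t 20.57 pos [531.3  98.2  96.5] x ax [ 0. -0. -1.] jaw 95.22 F [0.3 0.2 0.8] w 91.5 q6 -86.0
jaw 95.2 slide cm [6.35, 0.05, -0.03] turn [0.0, 0.0, 0.0] q6 -86.0 q1 9.3
jaw 275.2 slide cm [6.35, 0.05, -0.03] turn [-3.141, -0.0, 0.001] q6 -86.0 q1 9.3
```

View pics/s12.png

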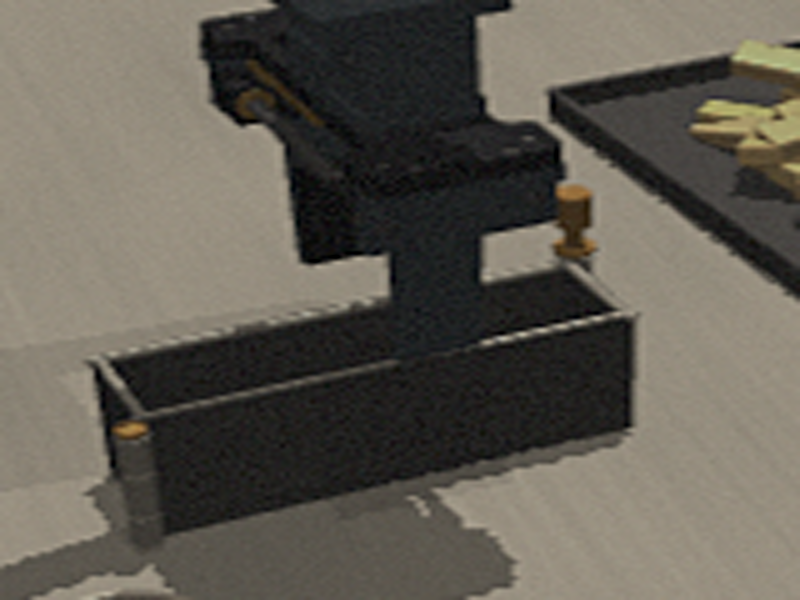

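Emit:
arm_command --slide '[[0.8, 0, 0], [1.6, 0, 0], [2.4, 0, 0], [3.0, 0, 0], [3.0, 0, 0]]' --turn '[[0, 0, 0], [0, 0, 0], [0, 0, 0], [0, 0, 0], [0, 0, 0]]' --grip '[0, 0, 0, 0, 0]'

```text
time_s: 21.03
ee_pos: [529.7, 97.9, 64.5]
ee_rot: [-174.2, 89.8, -168.9]
force: [-1.0, 0.4, -0.7]
gripper_width: 91.4
```

Emit:
arm_command --slide '[[0.8, 0, 0], [1.6, 0, 0], [2.4, 0, 0], [3.2, 0, 0], [3.3, 0, 0], [3.3, 0, 0]]' --turn '[[0, 0, 0], [0, 0, 0], [0, 0, 0], [0, 0, 0], [0, 0, 0], [0, 0, 0]]' --grip '[0, 0, 0, 0, 0, 0]'

```text
time_s: 21.53
ee_pos: [530.2, 98.0, 32.0]
ee_rot: [-173.1, 89.9, -167.9]
force: [0.5, 0.2, -0.7]
gripper_width: 91.5
```

```bash
python3 - <<'E'
from h import *
st()
p,d=env.grab_frame('side'); cv2.imwrite('pics/s13.png',cv2.resize(p[130:280,200:360,::-1],None,fx=5,fy=4,interpolation=cv2.INTER_CUBIC))
E
```

```text
t 21.53 pos [530.2  98.   32. ] x ax [-0.002 -0.    -1.   ] jaw 95.23 F [ 0.5  0.2 -0.7] w 91.5 q6 -86.0
```

View pics/s13.png

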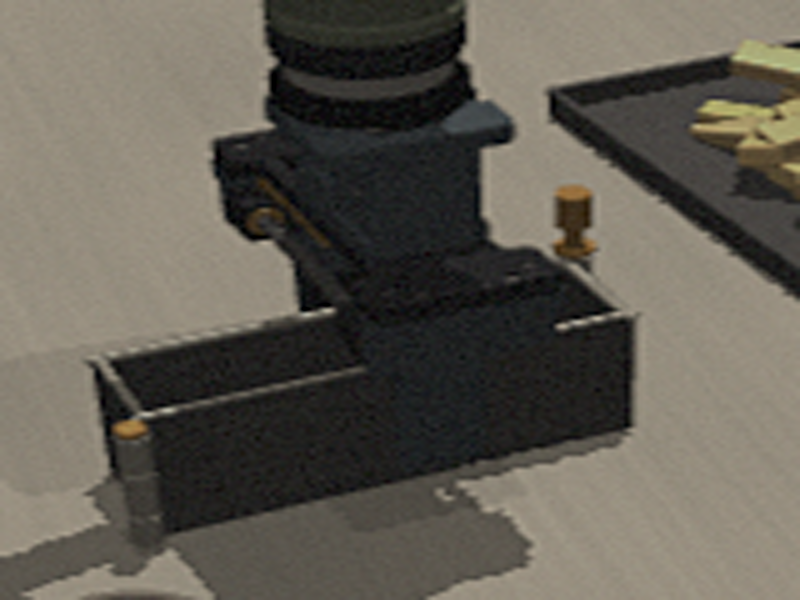

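Fingers straddle the walls with no contact. Closing.

Emit:
arm_command --slide '[[0, 0, 0], [0, 0, 0], [0, 0, 0], [0, 0, 0], [0, 0, 0], [0, 0, 0], [0, 0, 0], [0, 0, 0], [0, 0, 0], [0, 0, 0], [0, 0, 0], [0, 0, 0]]' --turn '[[0, 0, 0], [0, 0, 0], [0, 0, 0], [0, 0, 0], [0, 0, 0], [0, 0, 0], [0, 0, 0], [0, 0, 0], [0, 0, 0], [0, 0, 0], [0, 0, 0], [0, 0, 0]]' --grip '[255, 255, 255, 255, 255, 255, 255, 255, 255, 255, 255, 255]' --newtons 38

```text
time_s: 22.58
ee_pos: [530.9, 98.3, 33.2]
ee_rot: [29.2, 90.0, 34.4]
force: [-0.8, 3.0, 2.7]
gripper_width: 59.3
```

Emit:
arm_command --slide '[[-0.3, 0, 0], [-0.7, 0, 0], [-1.2, 0, 0], [-1.7, 0, 0], [-2, 0, 0], [-2, 0, 0], [-2, 0, 0], [-2, 0, 0]]' --turn '[[0, 0, 0], [0, 0, 0], [0, 0, 0], [0, 0, 0], [0, 0, 0], [0, 0, 0], [0, 0, 0], [0, 0, 0]]' --grip '[255, 255, 255, 255, 255, 255, 255, 255]'

```text
time_s: 23.25
ee_pos: [530.5, 98.0, 52.8]
ee_rot: [-160.6, 90.0, -155.3]
force: [-0.2, -0.2, -4.2]
gripper_width: 59.7
```

```bash
python3 - <<'E'
from h import *
st(); print(env.state()["torque"])
p,d=env.grab_frame('side'); cv2.imwrite('pics/s14.png',cv2.resize(p[130:280,200:360,::-1],None,fx=5,fy=4,interpolation=cv2.INTER_CUBIC))
E
```

```text
t 23.25 pos [530.5  98.   52.8] x ax [-0. -0. -1.] jaw 95.23 F [-0.2 -0.2 -4.2] w 59.7 q6 -86.0
[ 0.04117341 -0.10727646  0.00994176]
```

View pics/s14.png

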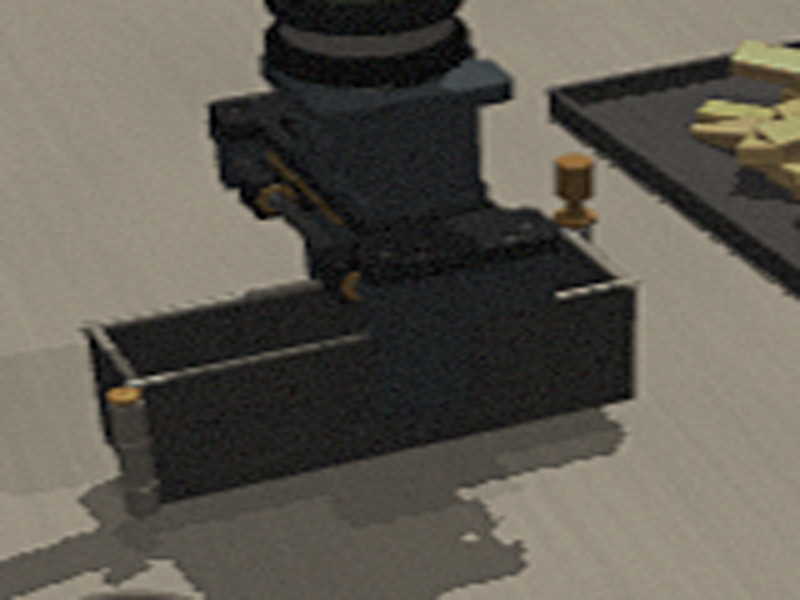

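Emit:
arm_command --slide '[[-0.4, 0, 0], [-0.9, 0, 0], [-1.6, 0, 0], [-2.3, 0, 0], [-3, 0, 0], [-3.7, 0, 0], [-4.4, 0, 0], [-5, 0, 0], [-5.5, 0, 0], [-5.8, 0, 0], [-6, 0, 0], [-6, 0, 0], [-6, 0, 0], [-6, 0, 0], [-6, 0, 0], [-6, 0, 0], [-6, 0, 0], [-6, 0, 0]]' --turn '[[0, 0, 0], [0, 0, 0], [0, 0, 0], [0, 0, 0], [0, 0, 0], [0, 0, 0], [0, 0, 0], [0, 0, 0], [0, 0, 0], [0, 0, 0], [0, 0, 0], [0, 0, 0], [0, 0, 0], [0, 0, 0], [0, 0, 0], [0, 0, 0], [0, 0, 0], [0, 0, 0]]' --grip '[255, 255, 255, 255, 255, 255, 255, 255, 255, 255, 255, 255, 255, 255, 255, 255, 255, 255]'

```text
time_s: 24.8
ee_pos: [530.7, 98.1, 112.8]
ee_rot: [-157.5, 90.0, -152.3]
force: [0.3, 0.6, -4.5]
gripper_width: 59.5
```

```bash
python3 - <<'E'
from h import *
st(); print(env.state()["torque"])
p,d=env.grab_frame('side'); cv2.imwrite('pics/s15.png',cv2.resize(p[80:280,180:380,::-1],None,fx=4,fy=3,interpolation=cv2.INTER_CUBIC)); cv2.imwrite('pics/s15f.png',p[:,:,::-1])
for n in ("pin_knob","mould_hinge","mould_centre"):print(n,env.search_frame("side",n)[:1])
E
```

```text
t 24.8 pos [530.7  98.1 112.8] x ax [-0. -0. -1.] jaw 95.23 F [ 0.3  0.6 -4.5] w 59.5 q6 -86.0
[ 0.11842013 -0.16022682  0.02284457]
pin_knob [{'point': [626.8, 135.9, 171.5], 'p': 0.65}]
mould_hinge [{'point': [491.9, 70.3, 126.5], 'p': 0.85}]
mould_centre [{'point': [492.3, 75.1, 128.1], 'p': 0.91}]
```

View pics/s15.png

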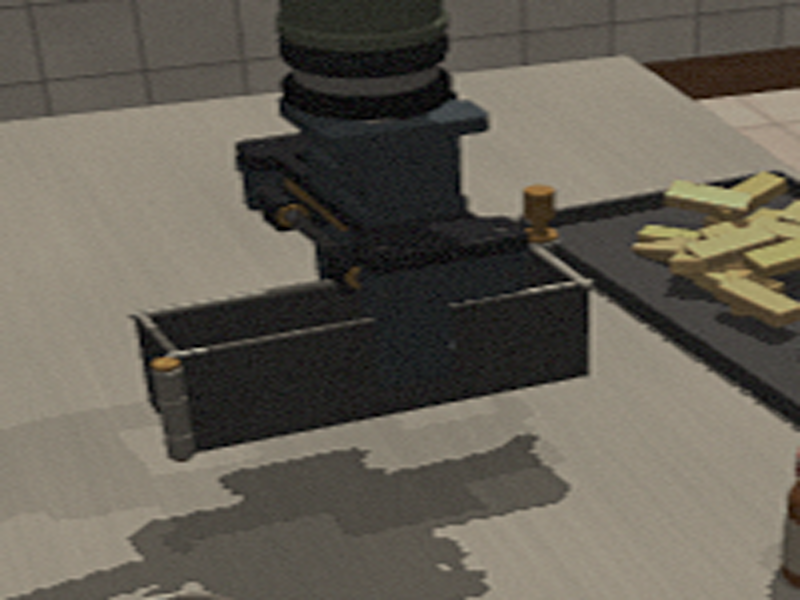

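View pics/s15f.png

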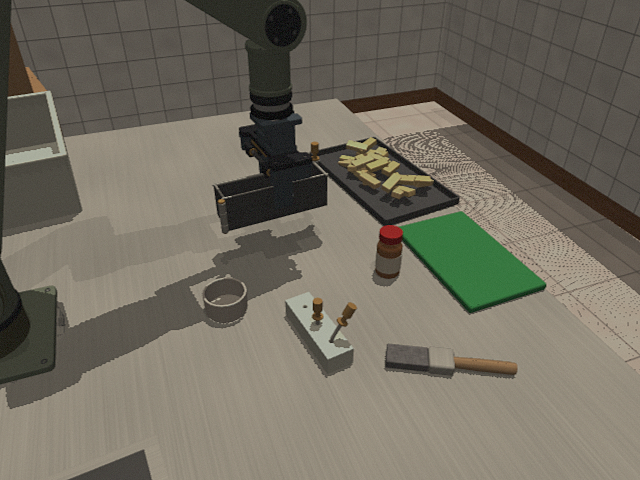

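```bash
python3 - <<'E'
from h import *
f=lambda u,v:np.array([180+(u+.5)/4-.5,80+(v+.5)/3-.5])
for z in (146,151,156): print(z,"hinge",np.round(ray("side",f(166,365),z)),"corner",np.round(ray("side",f(590,285),z)))
for z in (181,186,191): print(z,"knobtop",np.round(ray("side",f(539,189),z)))
st()
E
```

```text
146 hinge [417.  59. 146.] corner [631.  83. 146.]
151 hinge [416.  51. 151.] corner [628.  74. 151.]
156 hinge [414.  42. 156.] corner [625.  66. 156.]
181 knobtop [632. 156. 181.]
186 knobtop [629. 146. 186.]
191 knobtop [625. 136. 191.]
t 25.0 pos [530.7  98.1 112.9] x ax [-0. -0. -1.] jaw 95.23 F [ 1.   0.3 -4.3] w 59.3 q6 -86.0
```

```bash
python3 -c "
from h import *
print(env.job_done()); st()"
```

```text
the job is handed in; nothing more can be done
None
the job is handed in; nothing more can be done
```

I swung the wall shut, pinned the mould, and lifted it about 80 mm clear of the bench. It is still held there, squeezed across its long walls at a 38 N grip setting. The job is handed in at about 25 s of the 72 s allowed.

- **Shutting:** I pushed the wall with closed fingers until it hit the stop. That slid the whole mould about 6 mm at the socket corner, so I measured it again. The two long walls came out parallel to within 0.15°.
- **Pin:** I took the good pin and lowered it through the knuckles. It went in freely, then pushed back with about 8 N at the height where the collar should seat. The side picture shows the collar on the top knuckle.
- **Held mould:** The fingers stand 59.5 mm apart on the 60 mm walls. The mould is level to about 1°.
- **Everything else:** The short and bent pins, ramekin, jar and brush look untouched in the pictures.

Some checks disagreed slightly:
- The network put the visible middle of the raised knob at 171.5 mm, where I expected about 176 mm. The depth camera read the knob top about 2 mm high before the lift. A line of sight to the knob top after the lift matched the seated height of 186 mm.
- The wrist force rose by about 4.5 N, a little under the expected weight of about 5.4 N. The reading is noisy by about 1 N.

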